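# Hang the lift-off flap on the dust trap

### The arm

A 6-joint arm with a two-finger parallel gripper is mounted at the origin on the work surface; the furniture and walls round the work are solid. World frame = base frame: x ahead of the robot, y to its left, z up, the work surface at z = 0. Lengths are in m, angles in rad, forces in N, time in s.
With the tool pointing down it reaches from about 0.25 to 0.725 m from the base axis. Payload 4 kg.
Tool frame: the origin (TCP) lies on the centre line of the jaws, within the pads' length; the fingertips stand 17 mm ahead of it and the grasp point (between the pads) lies 2 mm behind it; z points along the fingers, y is the line along which they close (so a half turn about z gives the same grasp; the last joint's range is limited). The gripper opens to 85 mm and grips with 20 to 120 N. Pads are 22 mm wide; open, the fingers measure 114 mm over their backs; the gripper's body (76 mm by 85 mm) begins 54 mm behind the grasp point. The pads swing forward as they close: fully open they stand 13 mm farther back than shut.
Start: joints at [1.262, 0.241, 0.005, 1.335, 0, 1.571], TCP at [0.152, 0.476, 0.248] pointing down, gripper open.
Joint ranges: [-2.72, 2.72], [-1.05, 1.87], [-1.09, 1.28], [-1.99, 2.15], [-1.42, 1.44], [-3.14, 3.14]. Speed limits (rad/s): [2.79, 2.79, 3.14, 3.14, 3.14, 3.14].

### API

Orientations are given as a unit quaternion [x, y, z, w].
In Python, from workcell import get_obs, imaging, order gives the robot as it stands.
- The arm moves only by the tool apply_moves, never from a script. Its argument "targets" is a list that holds one entry, the list of rows, each a list of 5 numbers: the shift along the world's x, y, z in units of 40 mm (1.0 is 40 mm), then the turn about the world's z in degrees, then the gripper command: -1 is shut, 1 is fully open, values between are in proportion. In form: [[[dx, dy, dz, turn, fingers], ...]]. A call has 1 to 8 rows; each row shifts and turns the commanded pose from where the row before left it; what a row does not reach is not made up. A row lasts 1/12 s, in which the tool goes at most 41.7 mm and 7.16 degrees, less where a joint would pass 70% of its speed; a pose out of reach is approached as far as the arm can. A call is refused whole if a number of a shift passes 1 or a number of a turn 7.16, either way. A call with a gripper value outside its range is refused whole. The fingers move at their own pace and stop on an object; the grip force is fixed at half the most. Time passes only in rows, so rows that do not move let the fingers close. It gives the time, the measured TCP pose, the force, the opening and the grip force at its end, in the units of the state.
- get_obs(): the state, without advancing time (a new reading comes with each control period).
- imaging.camera(name): name is "side" or "top"; returns (picture, depth): 384x512x3 uint8, blue, green, red; 384x512 float32, m along the optical axis (not along the pixel's ray), 0 where there is no reading.
- imaging.get_calibration(name): a dict with "camera_matrix" (3x3 intrinsics, pixels), "k1" (the pictures are not rectified: a ray, as slopes to the right and down, at radius r is drawn at 1 + k1 r^2 times it, then the intrinsics apply), "eye" and "rotation" of the camera in the world. Camera axes: x right, y down, z forward; pixel columns grow to the right and rows downward; lengths in m; the calibration is good to about 2 mm. A picture is of the moment at which its call begins. get_calibration takes no time and is no camera call.
- order.job_done(): hands the job in; it is judged then, once.
The state is a dict: "clock": time; "joint_pos": joint angles; "joint_vel": joint speeds; "tau": joint torques, N m; "eef_pos": TCP position; "tool_rot": TCP orientation; "ft_force": force on the tool from outside, world axes, zero at the start; "ft_torque": the same for the moment, N m; "grip_width": finger opening in m; "grasp_force": force on a finger pad.
Only numpy, scipy, OpenCV 4.12 (cv2) and the standard library are available. Lean on these libraries where they do the work, as an engineer would, in place of code of your own. Each camera call takes 0.05 s, during which the arm holds its last target. There are 200 camera calls.

### The job

Close the front of the small open dust trap: take the wide flap out of the wooden rack by its black handle and lower it so that both of its knuckles drop over the trap's two pins, then let go so that it hangs level and still from both. Leave the narrow flap, which does not fit, standing in its slot.

Things in the scene. Friction and masses are not known exactly. Their poses are not given: they have to be found in the camera images.
- wide_flap: (mm) The flap that fits, 250 g: bare-metal plate 80 wide (own y), 6 thick (x), under a 148 long crossbar. Each bar end has a knuckle (12 wide, at y = +-68), a downward slot 14 wide in x flaring to 36 at its mouth 27 below the origin. Origin: hinge axis, midway between the knuckles; z up. Plate reaches 72 below it, crossbar 5 to 17 above. Front and back alike: it fits either way round.
- wide_flap_handle (a point): (mm) Centre of the wide flap's black handle block, 39 above the flap's origin; axes as the flap's. The block is 14 thick (x), 34 wide (y), and stands from 22 below this point (the crossbar's top) to 23 above it. The flap starts upright, leaning 4 degrees at most, in one of the rack's two slots (front or rear, varies) and is free upward.
- narrow_flap: (mm) The flap that does not fit: same height, thickness and handle, but plate 52 wide and crossbar 96 long, so its knuckles pass between the pins. Origin and axes as for the wide flap. It stands in the other slot, parallel to the wide flap and 120 from it, and must stay there.
- rack: (mm) Fixed wooden board 190 (x) x 130 (y) with two slots along y, at x = -60 and +60, each between a pair of rails whose tops are 38 high; the slots hold the lowest 30 of each flap. Origin: centre of its underside, z up. It stands to the left or to the right of the dust trap.
- trap_pins (a point): (mm) Midway between the dust trap's two pins, on their axis, 100 above the bench; y along the pins, x to the trap's back. The flap's origin is here when fully home. Pins: level, 10 diameter, pointing inward from the side walls, each from 52 to 89 along +-y, then a boss to the wall at 97. Trap: fixed grey sheet box, open front and top, 140 deep, 206 wide, 122 high, back wall 95 behind.
Not all that is in view belongs to the job. Leave any blue or turquoise look-alike of the wide_flap alone.

How it is judged:
At the end, for the whole second after the job is handed in: The wide flap hangs from both pins with both knuckles fully home: its origin within 5 mm of the pin axis in height, 8 mm across it and 18 mm along it, its crossbar within about 7 degrees of the pins, its plate within 17 degrees of upright, at rest and released (x of wide_flap in the frame of trap_pins between -0.008 and 0.008 m and y of wide_flap in the frame of trap_pins between -0.018 and 0.018 m and z of wide_flap in the frame of trap_pins between -0.005 and 0.005 m and angle between the y axis of wide_flap and the y axis of trap_pins, either way round below 0.12 rad and angle between wide_flap's own z axis and vertical below 0.3 rad and linear speed of wide_flap below 0.03 m/s and angular speed of wide_flap below 0.5 rad/s); the robot touches nothing.
It fails at once if the narrow flap is taken out of its slot or shifted by more than 25 mm (distance of narrow_flap from where it was at the start of the episode above 0.025 m).
It also fails if it takes over 42 s, if anything falls off the work surface, if the arm or the gripper's body presses on something with over 40 N, if the wrist force passes 120 N, or if a joint passes its speed limit or range.

## Working session

There is one attempt and no reset: what is moved stays moved. The work goes in short steps, Python scripts to look and compute and a tool call to move; the robot and the scene stay as the last step left them, time stands still between calls to the robot, and variables do not carry over. Pictures are saved under pics/ and viewed, at most 10 in all, crops included, and the job is handed in when it is done.

Besides the shell and the picture viewer there is one more tool, called in YAML: its name, and indented under it one key for each argument. apply_moves: Moves the arm, as the interface text tells. Its arguments: {"type":"object","properties":{"targets":{"type":"array","items":{"type":"array","items":{"type":"array","items":{"type":"number"}}}}},"required":["targets"]}

```bash
mkdir -p pics
cat > h.py <<'E'
import numpy as np, cv2
from workcell import get_obs, imaging, order
def cap(n):
    im,d=imaging.camera(n); c=imaging.get_calibration(n)
    K=np.array(c["camera_matrix"]); k=c["k1"]; R=np.array(c["rotation"]); e=np.array(c["eye"])
    v,u=np.mgrid[:384,:512].astype(float)
    xd=(u-K[0,2])/K[0,0]; yd=(v-K[1,2])/K[1,1]; x,y=xd.copy(),yd.copy()
    for _ in range(8):
        s=1+k*(x*x+y*y); x,y=xd/s,yd/s
    P=np.stack([x*d,y*d,d],-1)@R.T+e
    P[d==0]=np.nan
    return im,d,P,R,e
E
python3 - <<'E'
from h import *
for n in("top","side"):
    im,d,P,R,e=cap(n); print(n,e,R.round(2).tolist()); cv2.imwrite(f"pics/{n}0.png",cv2.resize(im,(768,576),interpolation=cv2.INTER_CUBIC)); np.savez(f"{n}0.npz",im=im,P=P)
    
print(get_obs()["clock"],get_obs()["tool_rot"])
E
```

```text
Traceback (most recent call last):
  File "h.py", line 10, in cap
    P=np.stack([x*d,y*d,d],-1)@R.T+e
      ~~~~~~~~~~~~~~~~~~~~~~~~^~~~
ValueError: matmul: Input operand 1 has a mismatch in its core dimension 0, with gufunc signature (n?,k),(k,m?)->(n?,m?) (size 4 is different from 3)
```

Rotation is a quaternion.

```bash
sed -i 's/R=np.array(c\["rotation"\])/R=Rotation.from_quat(c["rotation"]).as_matrix()/; 1a from scipy.spatial.transform import Rotation' h.py
python3 - <<'E'
from h import *
for n in("top","side"):
    im,d,P,R,e=cap(n); print(n,e,R.round(2).tolist()); cv2.imwrite(f"pics/{n}0.png",cv2.resize(im,(768,576),interpolation=cv2.INTER_CUBIC)); np.savez(f"{n}0.npz",im=im,P=P)
    print(np.nanpercentile(P.reshape(-1,3),[1,50,99],axis=0).round(3).tolist())
print(get_obs()["clock"],get_obs()["tool_rot"])
E
```

```text
top [0.3883899  0.15102858 1.36556588] [[0.0, -1.0, 0.07], [-1.0, -0.01, -0.01], [0.01, -0.07, -1.0]]
[[-0.045, -0.62, -0.006], [0.488, 0.136, 0.002], [1.052, 0.884, 0.668]]
side [ 0.36126263 -0.81424885  0.82326017] [[0.99, -0.07, 0.08], [-0.11, -0.59, 0.8], [-0.01, -0.8, -0.6]]
[[-0.813, -0.385, -0.83], [0.484, 0.123, 0.002], [2.726, 2.386, 0.534]]
0.15 [ 1.53798829e-01  9.88101847e-01 -8.02580107e-04 -1.23919715e-04]
```

View pics/top0.png

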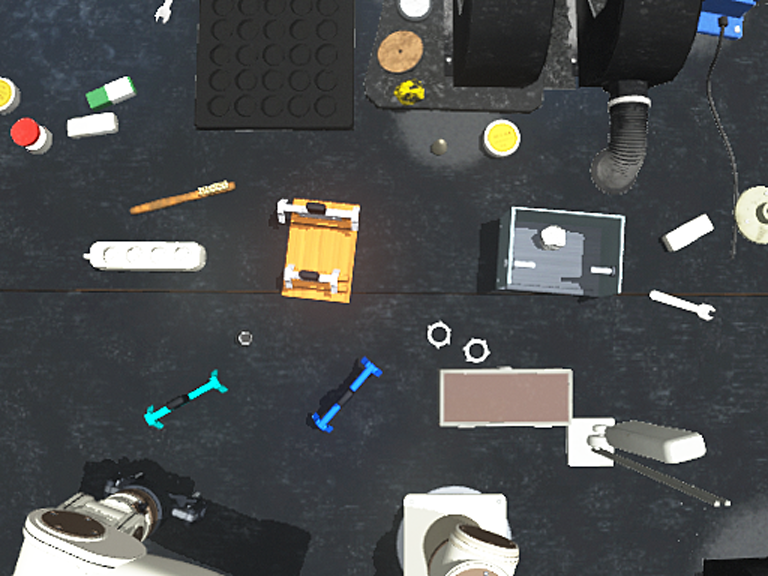

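View pics/side0.png

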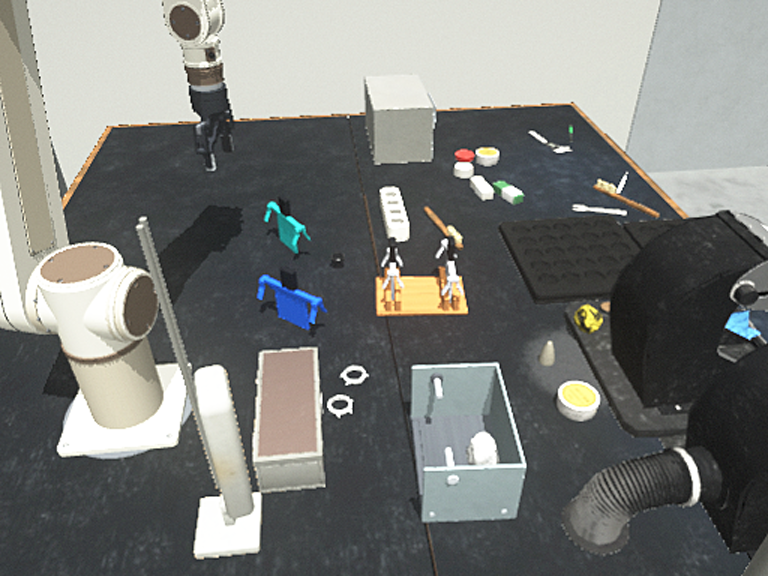

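The top view shows the wide flap in the rear slot (bar from about 280,210 to 357,218), the narrow flap in front (287–340, 277), and the trap on the right with pins near (521,265) and (603,270), its open front towards the robot. All pixels are in the 1.5x picture.

Run:
```python
from h import *
D=np.load("top0.npz"); im,P=D["im"].astype(int),D["P"]; S=np.load("side0.npz"); ims,Ps=S["im"].astype(int),S["P"]
def pca(q,n):
    c=q[:,:2].mean(0); w,v=np.linalg.eigh(np.cov((q[:,:2]-c).T)); a=v[:,1]; t=(q[:,:2]-c)@a; b=(q[:,:2]-c)@v[:,0]
    m=c+a*(t.max()+t.min())/2+v[:,0]*(b.max()+b.min())/2
    print(n,len(q),"mean",c.round(4),"mid",m.round(4),"z",np.percentile(q[:,2],[5,50,95]).round(3),"len",np.ptp(t).round(3),np.ptp(b).round(3),"yaw of axis",np.degrees(np.arctan2(a[0],-a[1])).round(1))
def sel(P,im,u0,u1,v0,v1,z0,z1):
    r=P[int(v0/1.5):int(v1/1.5),int(u0/1.5):int(u1/1.5)].reshape(-1,3); g=im[int(v0/1.5):int(v1/1.5),int(u0/1.5):int(u1/1.5)].reshape(-1,3).max(1)
    k=(r[:,2]>z0)&(r[:,2]<z1); return r[k],g[k]
for n,b in(("wide",(265,370,190,240)),("narrow",(275,355,255,292))):
    q,g=sel(P,im,*b,.122,.16); pca(q,n+" handle top")
    q,g=sel(P,im,*b,.086,.108); pca(q,n+" bar")
q,g=sel(P,im,485,640,200,305,.113,.135); pca(q,"trap rim")
for n,b in(("pinL",(505,540,255,275)),("pinR",(588,620,260,280))):
    q,g=sel(P,im,*b,.09,.112); pca(q,n)
q,g=sel(Ps,ims,370,480,230,300,.122,.16)
for n,k in(("near x",q[:,0]<q[:,0].mean()),("far x",q[:,0]>=q[:,0].mean())): pca(q[k],"side handle "+n)
for n,b in(("pinL",(430,446,375,400)),("pinR",(443,456,446,472))):
    q,g=sel(Ps,ims,*b,.09,.112); pca(q,"side "+n)
```

```text
wide handle top 79 mean [0.6189 0.2571] mid [0.6201 0.2569] z [0.128 0.141 0.145] len 0.033 0.015 yaw of axis 174.7
wide bar 240 mean [0.6191 0.2564] mid [0.6202 0.2571] z [0.09  0.096 0.101] len 0.148 0.023 yaw of axis 173.9
narrow handle top 79 mean [0.4999 0.2675] mid [0.5006 0.2679] z [0.129 0.141 0.146] len 0.034 0.014 yaw of axis 173.9
narrow bar 135 mean [0.5    0.2659] mid [0.5005 0.2677] z [0.09  0.096 0.101] len 0.095 0.022 yaw of axis 173.9
trap rim 478 mean [ 0.5732 -0.1941] mid [ 0.5505 -0.1868] z [0.115 0.121 0.126] len 0.212 0.148 yaw of axis 173.9
pinL 76 mean [ 0.5252 -0.1045] mid [ 0.5234 -0.1049] z [0.1   0.105 0.111] len 0.054 0.031 yaw of axis 174.9
pinR 93 mean [ 0.5152 -0.2669] mid [ 0.5164 -0.262 ] z [0.095 0.105 0.111] len 0.049 0.034 yaw of axis -174.6
side handle near x 50 mean [0.5005 0.26  ] mid [0.5012 0.2672] z [0.124 0.139 0.143] len 0.037 0.013 yaw of axis 176.0
side handle far x 54 mean [0.6187 0.25  ] mid [0.62  0.256] z [0.123 0.139 0.144] len 0.038 0.014 yaw of axis 178.5
side pinL 102 mean [ 0.5257 -0.1065] mid [ 0.5265 -0.1102] z [0.093 0.104 0.109] len 0.049 0.025 yaw of axis 176.2
side pinR 55 mean [ 0.5151 -0.2537] mid [ 0.5155 -0.2543] z [0.102 0.104 0.106] len 0.031 0.01 yaw of axis 175.5
```

apply_moves:
  targets:
    - [[0.73, -0.34, 0, -4.9, 1], [0.73, -0.34, 0, -4.9, 1], [0.73, -0.34, 0, -4.9, 1], [0.73, -0.34, 0, -4.9, 1], [0.73, -0.34, 0, -4.9, 1], [0.73, -0.34, 0, -4.9, 1], [0.73, -0.34, 0, -4.9, 1], [0.73, -0.34, 0, -4.9, 1]]

```text
clock: 0.82
eef_pos: [0.3867, 0.3665, 0.248]
tool_rot: [0.478, 0.878, -0.0, -0.0]
ft_force: [0.2, 1.3, 0.0]
grip_width: 0.0854
grasp_force: 0.0
```

apply_moves:
  targets:
    - [[0.73, -0.34, 0, -4.9, 0.8], [0.73, -0.34, 0, -4.9, 0.6], [0.73, -0.34, 0, -4.9, 0.4], [0.73, -0.34, 0, -4.9, 0.4], [0.73, -0.34, 0, -4.9, 0.4], [0.73, -0.34, 0, -4.9, 0.4], [0.73, -0.34, 0, -4.9, 0.4], [0.73, -0.34, 0, -4.9, 0.4]]

```text
clock: 1.48
eef_pos: [0.6203, 0.2578, 0.2477]
tool_rot: [0.745, 0.667, -0.0, -0.0]
ft_force: [1.0, 0.4, -0.1]
grip_width: 0.0595
grasp_force: 0.0
```

Run:
```python
from h import *
o=get_obs(); p=o["eef_pos"]; R=Rotation.from_quat(o["tool_rot"]).as_matrix()
print(o["clock"],p,R[:,1].round(4),o["grip_width"],"dxyz units",(np.array([.620,.257,.125])-p)/.04,"yaw",np.degrees(np.arctan2(R[1,1],R[0,1])))
D=np.load("top0.npz"); im,P=D["im"].astype(int),D["P"]
r=P[125:210,320:430].reshape(-1,3); r=r[np.isfinite(r[:,0])]
k=(r[:,2]>.112)&(r[:,2]<.13)
a=np.radians(-6.05)
def fr(q,a): return q[:,0]*np.cos(a)+q[:,1]*np.sin(a), -q[:,0]*np.sin(a)+q[:,1]*np.cos(a)
q=r[k]; X,Y=fr(q,a)
b=np.abs(Y-Y.mean())<.08
bk=q[b&(X>np.percentile(X[b],50)-.03)]
sl=np.polyfit(bk[:,1],bk[:,0],1); print("back rim",len(bk),"yaw",-np.degrees(np.arctan(sl[0])))
print("rim X range",np.percentile(X,[.5,99.5]),"Y range",np.percentile(Y,[.5,99.5]))
# side wall yaws
for s in(-1,1):
    w=q[(s*(Y-(Y.max()+Y.min())/2)>.09)]; f=np.polyfit(w[:,0],w[:,1],1); print("side",len(w),np.degrees(np.arctan(f[0])),fr(w,a)[1].mean())
for n in("top","side"):
    D=np.load(n+"0.npz"); r=D["P"].reshape(-1,3); X,Y=fr(r,a); c=fr(np.array([[.5215,-.184,0]]),a)
    dx,dy=X-c[0],Y-c[1]
    for s in(-1,1):
        k=(r[:,2]>.097)&(r[:,2]<.109)&(s*dy>.045)&(s*dy<.086)&(abs(dx)<.012); 
        print(n,s,k.sum(),"mean x",r[k].mean(0).round(4),"frame dx",np.median(dx[k]),"min|dy|",np.percentile(s*dy[k],3))
```

```text
1.4833 [0.62025088 0.2577598  0.24772705] [ 9.939e-01 -1.105e-01 -9.000e-04] 0.05949593786479355 dxyz units [-0.006272   -0.0189951  -3.06817614] yaw -6.341810295713159
back rim 144 yaw -3.848747174275448
rim X range [0.49645217 0.63985424] Y range [-0.23226567 -0.02259977]
side 181 -4.328183093391062 -0.22731665046728627
side 150 -4.834789060797454 -0.027194648893907145
top -1 43 mean x [ 0.5145 -0.254   0.1038] frame dx -9.45852156000182e-05 min|dy| 0.05490760122450536
top 1 44 mean x [ 0.5242 -0.1152  0.104 ] frame dx -0.00441446597325873 min|dy| 0.0529163227171349
side -1 54 mean x [ 0.5152 -0.2534  0.1039] frame dx 0.0011394442274139105 min|dy| 0.05556785328166006
side 1 54 mean x [ 0.525  -0.1181  0.1035] frame dx -0.003438225906454817 min|dy| 0.049848684173878374
```

apply_moves:
  targets:
    - [[0, -0.02, -0.7, 0.3, 0.4], [0, 0, -0.7, 0, 0.4], [0, 0, -0.7, 0, 0.4], [0, 0, -0.5, 0, 0.4], [0, 0, -0.3, 0, 0.4], [0, 0, -0.17, 0, 0.4], [0, 0, 0, 0, -1], [0, 0, 0, 0, -1]]

```text
clock: 2.15
eef_pos: [0.6192, 0.258, 0.1256]
tool_rot: [0.742, 0.67, -0.0, -0.0]
ft_force: [0.7, -0.4, -0.0]
grip_width: 0.0367
grasp_force: 0.0
```

apply_moves:
  targets:
    - [[0, 0, 0, 0, -1], [0, 0, 0, 0, -1], [0, 0, 0, 0, -1], [0, 0, 0, 0, -1], [0, 0, 0, 0, -1], [0, 0, 0, 0, -1]]

```text
clock: 2.65
eef_pos: [0.6201, 0.2584, 0.1273]
tool_rot: [0.742, 0.671, 0.002, 0.001]
ft_force: [0.4, 0.8, 4.3]
grip_width: 0.0129
grasp_force: 59.3
```

apply_moves:
  targets:
    - [[0, 0, 0.2, 0, -1], [0, 0, 0.4, 0, -1], [0, 0, 0.5, 0, -1], [0, 0, 0.6, 0, -1], [0, 0, 0.7, 0, -1], [0, 0, 0.7, 0, -1], [0, 0, 0.6, 0, -1], [0, 0, 0.4, 0, -1]]

```text
clock: 3.32
eef_pos: [0.6191, 0.2579, 0.2922]
tool_rot: [0.742, 0.67, 0.001, 0.0]
ft_force: [0.3, 0.1, -1.7]
grip_width: 0.0131
grasp_force: 59.4
```

Run:
```python
from h import *
o=get_obs(); print(o["eef_pos"],o["grip_width"],o["grasp_force"],o["ft_force"])
im,d,P,R,e=cap("side"); cv2.imwrite("pics/s1.png",cv2.resize(im[60:260,170:370],(600,600)))
```

```text
[0.61912042 0.25792067 0.29222594] 0.013080872130481144 59.40135955810547 [ 0.33709155  0.05684118 -1.74807572]
```

View pics/s1.png

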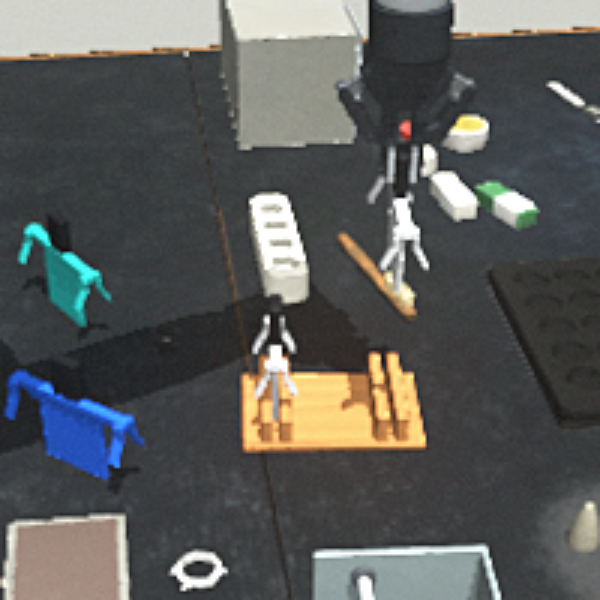

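The flap is held upright (crop 400,230) and the narrow one still stands in its slot (270,350). I'm carrying it over to the trap.

apply_moves:
  targets:
    - [[-0.1, -0.4, 0, 0.1, -1], [-0.16, -0.7, 0, 0.1, -1], [-0.16, -0.7, 0, 0.1, -1], [-0.16, -0.7, 0, 0.1, -1], [-0.16, -0.7, 0, 0.1, -1], [-0.16, -0.7, 0, 0.1, -1], [-0.16, -0.7, 0, 0.1, -1], [-0.16, -0.7, 0, 0.1, -1]]

```text
clock: 4.03
eef_pos: [0.5689, 0.0446, 0.288]
tool_rot: [0.737, 0.676, -0.001, -0.001]
ft_force: [1.5, -0.7, -2.1]
grip_width: 0.0133
grasp_force: 59.3
```

apply_moves:
  targets:
    - [[-0.16, -0.7, 0, 0.1, -1], [-0.16, -0.7, 0, 0.1, -1], [-0.16, -0.7, 0, 0.1, -1], [-0.16, -0.7, 0, 0.1, -1], [-0.16, -0.7, 0, 0.1, -1], [-0.16, -0.7, 0, 0.2, -1], [-0.16, -0.7, 0, 0.2, -1], [-0.145, -0.87, 0, 0.1, -1]]

```text
clock: 4.7
eef_pos: [0.5184, -0.185, 0.2882]
tool_rot: [0.731, 0.683, -0.0, -0.002]
ft_force: [0.7, 0.4, -2.2]
grip_width: 0.0132
grasp_force: 59.4
```

apply_moves:
  targets:
    - [[0, 0, 0, 0, -1], [0, 0, 0, 0, -1], [0, 0, 0, 0, -1]]

```text
clock: 4.95
eef_pos: [0.5191, -0.1847, 0.2884]
tool_rot: [0.732, 0.682, -0.0, -0.001]
ft_force: [-0.1, 0.4, -2.1]
grip_width: 0.0134
grasp_force: 59.3
```

Run:
```python
from h import *
o=get_obs(); p=o["eef_pos"]; R=Rotation.from_quat(o["tool_rot"]).as_matrix()
print(o["clock"],p,R[:,2].round(4),"yaw",np.degrees(np.arctan2(R[1,1],R[0,1])))
a=np.radians(-4.1)
for n in("top","side"):
    im,d,P,_,e=cap(n); r=P.reshape(-1,3); q=r-p
    X=q[:,0]*np.cos(a)+q[:,1]*np.sin(a); Y=-q[:,0]*np.sin(a)+q[:,1]*np.cos(a)
    k=(abs(X)<.03)&(abs(Y)<.1)&(q[:,2]<-.018)&(q[:,2]>-.07)
    print(n,k.sum(),"z",np.percentile(q[k][:,2],[2,50,98]).round(4))
    for s in(-1,1):
        m=k&(s*Y>.035); print(s,m.sum(),"X",np.percentile(X[m],[2,50,98]).round(4),"end",np.percentile(s*Y[m],97).round(4),"ztop",np.percentile(q[m][:,2],95).round(4))
    # pins again
    c=np.array([.5197,-.186,0]); t=r-c; X=t[:,0]*np.cos(a)+t[:,1]*np.sin(a); Y=-t[:,0]*np.sin(a)+t[:,1]*np.cos(a)
    for s in(-1,1):
        k=(r[:,2]>.097)&(r[:,2]<.109)&(s*Y>.045)&(s*Y<.086)&(abs(X)<.012)
        if k.sum(): print("pin",s,k.sum(),"X",X[k].mean(),"tip",np.percentile(s*Y[k],3))
    if n=="side": cv2.imwrite("pics/s2.png",cv2.resize(im[150:350,230:430],(600,600)))
```

```text
4.95 [ 0.51909755 -0.18469654  0.2884496 ] [-0.0021  0.0013 -1.    ] yaw -4.03902267598569
top 238 z [-0.0691 -0.032  -0.0217]
-1 11 X [-0.0211 -0.0189 -0.0163] end 0.0733 ztop -0.0584
1 160 X [-0.0212 -0.0026  0.0172] end 0.0744 ztop -0.0274
pin -1 2 X -0.0023317030793699027 tip 0.05242208670086328
pin 1 41 X -0.00035295687957487856 tip 0.055261420510478027
side 393 z [-0.0686 -0.0341 -0.0197]
-1 243 X [-0.0197 -0.0012  0.0197] end 0.0751 ztop -0.029
1 31 X [-0.0213 -0.0164 -0.0118] end 0.0725 ztop -0.0512
pin -1 54 X 0.0002040220715293854 tip 0.05365742143582684
pin 1 40 X -5.2770588053807415e-05 tip 0.055500396516659244
```

View pics/s2.png

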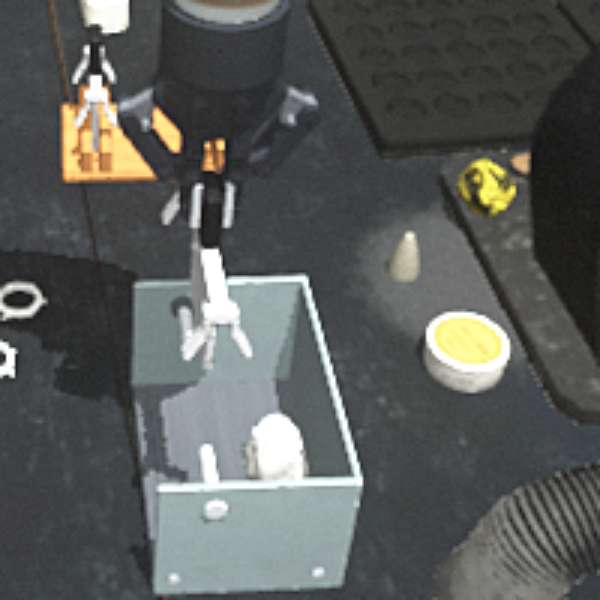

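The flap hangs over the pins, square and about 1 mm short in x. The white lump lies well behind the pin line. Lowering now.

apply_moves:
  targets:
    - [[0.03, 0, -0.4, 0, -1], [0, 0, -0.5, 0, -1], [0, 0, -0.5, 0, -1], [0, 0, -0.5, 0, -1], [0, 0, -0.3, 0, -1], [0, 0, -0.2, 0, -1], [0, 0, -0.15, 0, -1], [0, 0, -0.15, 0, -1]]

```text
clock: 5.72
eef_pos: [0.5215, -0.1842, 0.1815]
tool_rot: [0.731, 0.683, 0.0, 0.0]
ft_force: [-0.7, -0.8, -1.1]
grip_width: 0.0134
grasp_force: 59.3
```

apply_moves:
  targets:
    - [[0, 0, -0.12, 0, -1], [0, 0, -0.12, 0, -1], [0, 0, -0.12, 0, -1], [0, 0, -0.12, 0, -1], [0, 0, -0.12, 0, -1], [0, 0, -0.12, 0, -1], [0, 0, -0.1, 0, -1]]

```text
clock: 6.3
eef_pos: [0.5209, -0.1849, 0.1482]
tool_rot: [0.731, 0.682, -0.0, -0.0]
ft_force: [-0.6, -0.6, -1.6]
grip_width: 0.0131
grasp_force: 59.3
```

No contact yet; a little further.

apply_moves:
  targets:
    - [[0, 0, -0.05, 0, -1], [0, 0, -0.03, 0, -1], [0, 0, -0.02, 0, -1], [0, 0, 0, 0, -1]]

```text
clock: 6.63
eef_pos: [0.5208, -0.1849, 0.1472]
tool_rot: [0.731, 0.682, 0.0, 0.001]
ft_force: [-5.0, 2.1, 10.5]
grip_width: 0.013
grasp_force: 61.5
```

```bash
cat > m.py <<'E'
from h import *
import sys
o=get_obs(); print(o["clock"],o["eef_pos"],o["ft_force"])
a=np.radians(-4.1)
for n in("top","side"):
    im,d,P,_,e=cap(n); r=P.reshape(-1,3); q=r-np.array([.5197,-.186,.1]); cv2.imwrite(f"pics/{sys.argv[1]}_{n}.png",cv2.resize(im[140:360,230:430] if n=="side" else im[110:230,310:440],(545,600) if n=="side" else (650,600)))
    X=q[:,0]*np.cos(a)+q[:,1]*np.sin(a); Y=-q[:,0]*np.sin(a)+q[:,1]*np.cos(a)
    for s in(-1,1):
        m=(abs(X)<.012)&(s*Y>.03)&(s*Y<.076)&(q[:,2]>.009)&(q[:,2]<.03); print(n,s,m.sum(),"bar z over pin axis",np.percentile(q[m][:,2],[10,50,90]).round(4),"X",np.median(X[m]).round(4),"end",np.percentile(s*Y[m],97).round(4))if m.any() else 0
E
python3 m.py c
```

```text
6.6333 [ 0.52081412 -0.18491557  0.1471506 ] [-5.03822702  2.14025109 10.46717629]
top 1 93 bar z over pin axis [0.0135 0.0166 0.0201] X -0.0005 end 0.075
side -1 136 bar z over pin axis [0.0123 0.0163 0.0183] X 0.0005 end 0.0745
side 1 8 bar z over pin axis [0.0121 0.0137 0.0156] X 0.0093 end 0.0719
```

View pics/c_side.png

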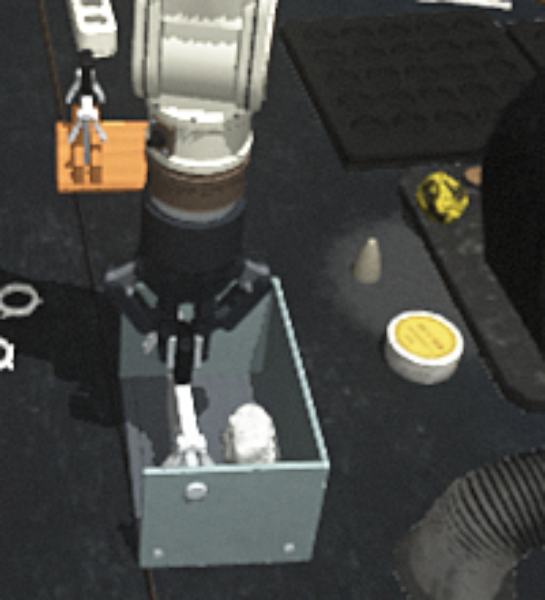

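The knuckles are home: the bar top is about 16.5 mm over the pin axis on both sides, with 10 N of contact. Releasing now.

apply_moves:
  targets:
    - [[0, 0, 0, 0, -0.4], [0, 0, 0, 0, -0.2], [0, 0, 0, 0, 0], [0, 0, 0, 0, 0.2], [0, 0, 0, 0, 0.2], [0, 0, 0, 0, 0.2]]

```text
clock: 7.23
eef_pos: [0.5209, -0.1848, 0.1444]
tool_rot: [0.731, 0.682, -0.0, -0.0]
ft_force: [-0.3, -0.0, 0.4]
grip_width: 0.0513
grasp_force: 0.0
```

apply_moves:
  targets:
    - [[0, 0, 0.2, 0, 0.2], [0, 0, 0.4, 0, 0.2], [0, 0, 0.7, 0, 0.2], [0, 0, 0.8, 0, 0.2], [0, 0, 0.8, 0, 0.2], [-0.7, 0, 0.5, 0, 0.2], [-0.7, 0, 0, 0, 0.2], [-0.7, 0, 0, 0, 0.2]]

```text
clock: 7.9
eef_pos: [0.4372, -0.1852, 0.283]
tool_rot: [0.731, 0.682, 0.001, 0.002]
ft_force: [-0.5, 0.2, 0.3]
grip_width: 0.0509
grasp_force: 0.0
```

apply_moves:
  targets:
    - [[-0.7, 0.5, 0, 0, 0.2], [-0.7, 0.7, 0, 0, 0.2], [-0.5, 0.7, 0, 0, 0.2], [0, 0.7, 0, 0, 0.2], [0, 0, 0, 0, 0.2], [0, 0, 0, 0, 0.2], [0, 0, 0, 0, 0.2]]

```text
clock: 8.48
eef_pos: [0.3615, -0.0811, 0.2813]
tool_rot: [0.731, 0.682, 0.0, 0.001]
ft_force: [-0.1, -0.3, 1.2]
grip_width: 0.0513
grasp_force: 0.0
```

```bash
python3 m.py d
```

```text
8.4833 [ 0.36145578 -0.08111929  0.28129604] [-0.09949802 -0.29154777  1.18647759]
top -1 86 bar z over pin axis [0.0124 0.0153 0.0193] X -0.0 end 0.0711
top 1 96 bar z over pin axis [0.0126 0.0166 0.0203] X 0.0004 end 0.0754
side -1 129 bar z over pin axis [0.0118 0.0161 0.0184] X 0.0006 end 0.0738
side 1 65 bar z over pin axis [0.0126 0.0161 0.0187] X -0.002 end 0.0721
```

View pics/d_side.png

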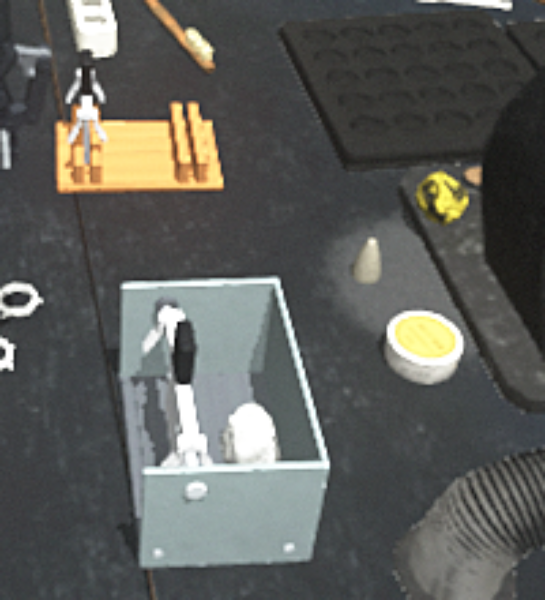

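View pics/d_top.png

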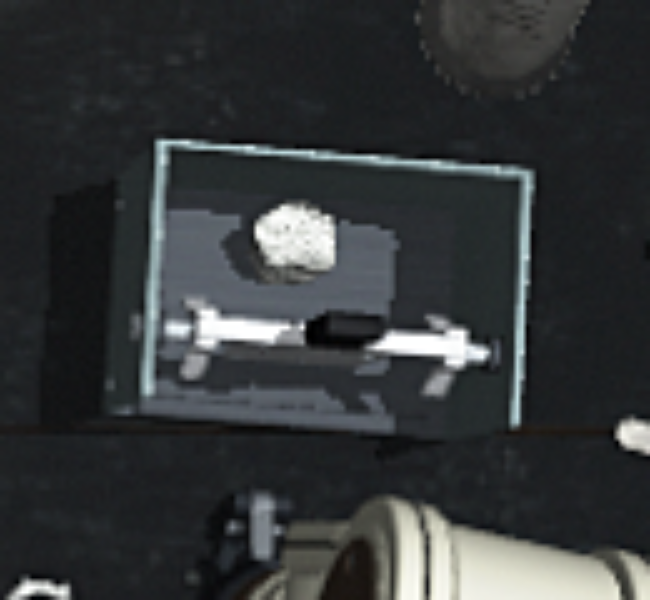

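Both views show the flap hanging level on both pins (top crop 200,328 and 460,345), the narrow flap still in its slot, and the arm clear.

```bash
python3 -c "
from workcell import order
print(order.job_done())"
```

```text
the job is handed in; nothing more can be done
None
```

The wide flap hangs level from both pins, the arm is clear, the narrow flap still stands in its slot, and the job was handed in at about 8.5 s; the hand-in call returned no verdict.

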